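# Load a drive into the clear bay of a copy dock

### The arm

A 6-joint arm with a two-finger parallel gripper is mounted at the origin on the work surface. World frame = base frame: x ahead of the robot, y to its left, z up, the work surface at z = 0. Lengths are in mm, angles in rad, forces in N, time in s.
With the tool pointing down it reaches from about 350 to 775 mm from the base axis. Payload 7.3 kg.
Tool frame: the origin (TCP) lies at the very end of the fingers, on their centre line; the grasp point (between the pads) lies 19 mm behind it; z points along the fingers, y is the line along which they close (so a half turn about z gives the same grasp; the last joint's range is limited). The gripper opens to 92 mm and grips with 3 to 60 N. Pads are 19 mm wide; open, the fingers measure 130 mm over their backs; the gripper's body (75 mm by 190 mm) begins 47 mm behind the grasp point.
Start: joints at [-1.363, 0.342, 1.524, -0, 1.275, -0.146], TCP at [181.917, -492.495, 226.741] pointing down, gripper open.
Joint ranges: [-2.53, 2.53], [-0.77, 2.02], [0.04, 2.7], [-1, 4.14], [0.28, 2.66], [-3.11, 3.11]. Speed limits (rad/s): [2.57, 2.57, 3.14, 3.14, 3.14, 3.14].

### API

Orientations are given as [roll, pitch, yaw] about the fixed x, y, z axes, in that order (R = Rz(yaw) Ry(pitch) Rx(roll)).
In Python, from plant import get_obs, vision, workorder gives the robot as it stands.
- The arm moves only by the shell command python3 -m pendant 'ROWS' [OPENING]. ROWS is a JSON object of lists of equal length, an entry for each row: "dp": the shift along the tool's x, y, z in m, a list of three; "rotation": the turn, a rotation vector about the tool's x, y, z in rad, a list of three. A call has 1 to 8 rows; each row is the pose to reach, as a shift and turn from the pose commanded when the call began, along the tool's axes at that moment; what a row does not reach only later rows make up. A row lasts 1/8 s, in which the tool goes at most 62.5 mm and 10.7 degrees, less where a joint would pass 70% of its speed; a pose out of reach is approached as far as the arm can. A call with a gripper value outside its range is refused whole. OPENING is the finger opening in m, from 0 to 0.0918, set as the call begins (- or left out, the last holds). The fingers move at their own pace and stop on an object; the grip force is fixed at half the most. Time passes only in rows, so rows that repeat a pose let the fingers close. It gives the time, the measured TCP pose, the force, the opening and the grip force at its end, in the units of the state.
- get_obs(): the state, without advancing time (a new reading comes with each control period).
- vision.capture(name): name is "scene" or "top"; returns a dict with "pixels" (400x640x3 uint8, red, green, blue), "vfov" (degrees; the focal length in pixels is half the picture's height over the tangent of half this angle, whatever the lens; pixels are square), "cx", "cy" (the principal point, pixels), "dist" ([k1, k2, p1, p2, k3] as OpenCV has them; the pictures are not rectified), "pose" (4x4, takes a point from camera to world coordinates). Camera axes: x right, y up, looking along -z (the intrinsics and any distortion apply to the point x, -y, -z); pixel columns grow to the right and rows downward; lengths in mm; the calibration is good to about 2 mm. A picture is of the moment at which its call begins. There is no depth.
- workorder.close_job(): hands the job in; it is judged then, once.
The state is a dict: "time": time; "joint_positions": joint angles; "dq": joint speeds; "tau": joint torques, N m; "tool_pos": TCP position; "tcp_rot": TCP orientation; "contact_force": force on the tool from outside, world axes, zero at the start; "moment": the same for the moment, N m; "grip_width": finger opening in mm; "finger_force": force on a finger pad.
Only numpy, scipy, OpenCV 4.12 (cv2) and the standard library are available. Lean on these libraries where they do the work, as an engineer would, in place of code of your own. Each camera call takes 0.05 s, during which the arm holds its last target. There are 200 camera calls.

### The job

Take the spare drive, the tallest one in the rack, and load it upright, contacts down, into the clear bay of the four-bay copy dock, pushed firmly until it is fully home, and let go. One bay already holds the source drive, and short adapters have been left down inside two of the other three, where they are hard to see: feel for them gently with the drive, do not force the drive or the dock (keep well under 35 N), and use the bay that is clear. Leave the source drive and everything else as it is.

Things in the scene. Friction and masses are not known exactly. Their poses are not given: they have to be found in the camera images.
- spare: The spare drive: bare aluminium 2.5-inch drive, the tallest of the three in the rack, standing on its contact end in any of the slots. 9.5 mm thick (its x), 70 mm wide (its y), 100 mm tall (its z, up); the lowest 3.5 mm are bevelled by 2 mm on all four sides. 65 to 105 g. Origin: centre of its underside. Turned half a turn about z it fits as well.
- rack: Grey rack block, fixed, 150 (x) x 104 (y) x 34 mm tall, with three slots 11.5 (x) x 73 (y) mm, 24 mm deep, at x = -48, 0 and +48 mm of its frame. Origin: centre of its underside, on the bench. Drives stand in it with the foot 10 mm above the bench, so the spare one's top is at 110 mm.
- dock: Black four-bay copy dock, fixed, 182 (x) x 136 (y) x 72 mm tall; its bays are four parallel slots in the top, 44 mm apart. Origin: centre of its underside, on the bench; its control strip is on the -x side, towards the robot. Two short adapters (black blocks 9 x 66 mm, 22 mm tall) stand in two of the three bays without the source drive; their poses are not given.
- bay_1 (a point): Middle of the mouth (level with the dock's top) of the bay at x = -66 mm of the dock. x across the slot, y along it, z up. Each bay is 12 mm (x) by 73 mm (y). 48 mm below the mouth lies a contact plate; under about 9 N it slides down 6 mm (stays there, no spring) to a hard stop: home is 54 mm below the mouth, where 46 mm of the spare drive stand out.
- bay_2 (a point): The same for the bay at x = -22 mm of the dock. Where a short adapter stands, its top is 26 mm below the mouth: a drive lowered there stops with its foot 26 mm deep, with about 9 N goes at most 6 mm further, and is then blocked hard.
- bay_3 (a point): The same for the bay at x = +22 mm of the dock.
- bay_4 (a point): The same for the bay at x = +66 mm of the dock, the farthest from the control strip.
- source: The source drive, standing in one of the four bays; leave it there. Aluminium, 9.5 x 70 mm. Origin: centre of the section that rests on the contact plate, 48 mm below the mouth of its bay; its top stands 46 mm above the dock.
- small: A drive to be left in the rack: 8 x 54 mm, 78 mm tall. Origin: centre of its underside.
- caddy: A dark short drive to be left in the rack: 9.5 x 70 mm, 60 mm tall. Origin: centre of its underside.
- phone: Phone lying on the bench, 150 x 72 x 8 mm; bystander.
- meter: Black multimeter lying on the bench, 165 x 80 x 40 mm; bystander.
- spray: Slim aluminium spray bottle, 38 mm across, 125 mm tall; bystander.
- can: Plain drinks can, 66 mm across, 115 mm tall; bystander.
- driver: Screwdriver lying on the bench, 160 mm long; bystander.
- board: Green circuit board lying on the bench, 110 x 55 x 6 mm; bystander.
Things that resemble listed ones, but are neither listed nor needed, are in the scene too. Leave any red look-alike of the spare alone.

How it is judged:
By the outcome, as a careful person would: the job done as asked, in the order asked, and still so for the second after the job is handed in, with the robot touching nothing.
It also fails if it takes over 58 s, if anything falls off the work surface, if the arm or the gripper's body presses on something with over 40 N, if the wrist force passes 120 N, or if a joint passes its speed limit or range.

## Working session

There is one attempt and no reset: what is moved stays moved. The work goes in short steps, Python scripts to look and compute and a shell command to move; the robot and the scene stay as the last step left them, time stands still between calls to the robot, and variables do not carry over. Pictures are saved under pics/ and viewed, at most 10 in all, crops included, and the job is handed in when it is done.

```bash
mkdir -p pics; cat > h.py <<'E'
import numpy as np, cv2
from plant import get_obs, vision, workorder
def K(c):
    h,w=c["pixels"].shape[:2]; f=h/2/np.tan(np.radians(c["vfov"])/2)
    return np.array([[f,0,c["cx"]],[0,f,c["cy"]],[0,0,1.]]), np.array(c["dist"],float)
def ext(c):
    P=np.array(c["pose"],float); R=P[:3,:3]@np.diag([1,-1,-1]); return R,P[:3,3]
def ray(c,uv,z):
    k,d=K(c); R,t=ext(c)
    n=cv2.undistortPoints(np.array(uv,float).reshape(-1,1,2),k,d).reshape(-1,2)
    D=np.c_[n,np.ones(len(n))]@R.T
    return t+D*((z-t[2])/D[:,2])[:,None]
def proj(c,p):
    k,d=K(c); R,t=ext(c)
    return cv2.projectPoints(np.array(p,float).reshape(-1,1,3),cv2.Rodrigues(R.T)[0],-R.T@t,k,d)[0].reshape(-1,2)
def save(c,name,box=None,s=1):
    im=c["pixels"][:,:,::-1]
    if box: im=im[box[1]:box[3],box[0]:box[2]]
    cv2.imwrite(f"pics/{name}.png",cv2.resize(im,None,fx=s,fy=s,interpolation=cv2.INTER_CUBIC))
E
python3 - <<'E'
from h import *
import pickle
for n in("scene","top"):
    c=vision.capture(n); pickle.dump(c,open(n+".pkl","wb")); save(c,n,None,1.25)
    print(n,c["vfov"],c["cx"],c["cy"],c["dist"],np.round(c["pose"],3).tolist())
o=get_obs(); print(o)
E
```

```text
scene 54.38904652396459 319.1595009425063 198.63960340318613 [0.02474146 0.         0.         0.         0.        ] [[-0.688, -0.462, 0.559, 1146.775], [0.725, -0.445, 0.525, 557.535], [0.006, 0.767, 0.641, 747.477], [0.0, 0.0, 0.0, 1.0]]
top 56.08233654460423 320.4575001669521 201.8683584743397 [0.00244519 0.         0.         0.         0.        ] [[0.043, 0.974, -0.223, 342.009], [-0.999, 0.04, -0.016, -21.041], [-0.007, 0.224, 0.975, 1064.712], [0.0, 0.0, 0.0, 1.0]]
{'time': 0.1, 'joint_positions': array([-1.36297940e+00,  3.42611460e-01,  1.52488064e+00, -2.34825829e-05,
        1.27540096e+00, -1.45997485e-01]), 'dq': array([-2.80572260e-04, -4.53021057e-04,  1.93174619e-04,  8.09634554e-04,
       -1.14721892e-03,  4.45688530e-05]), 'tau': array([ 9.64978717e-04, -4.32006598e+01, -2.44693154e+01,  7.18473201e-02,
        5.25663374e-02, -6.28072894e-05]), 'tool_pos': array([ 181.84442087, -492.13275651,  226.15030249]), 'tcp_rot': array([-3.14030281e+00, -1.66965591e-04,  3.53821153e-01]), 'contact_force': array([-0.08792965,  0.14015976,  0.90364759]), 'moment': array([-0.06032024,  0.0157953 , -0.00501839]), 'finger_force': 0.0, 'grip_width': 91.96269357315448}
```

View pics/scene.png

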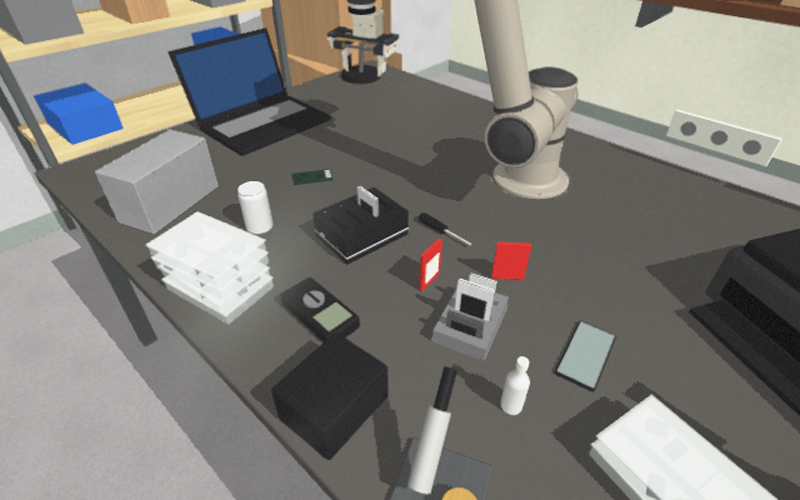

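View pics/top.png

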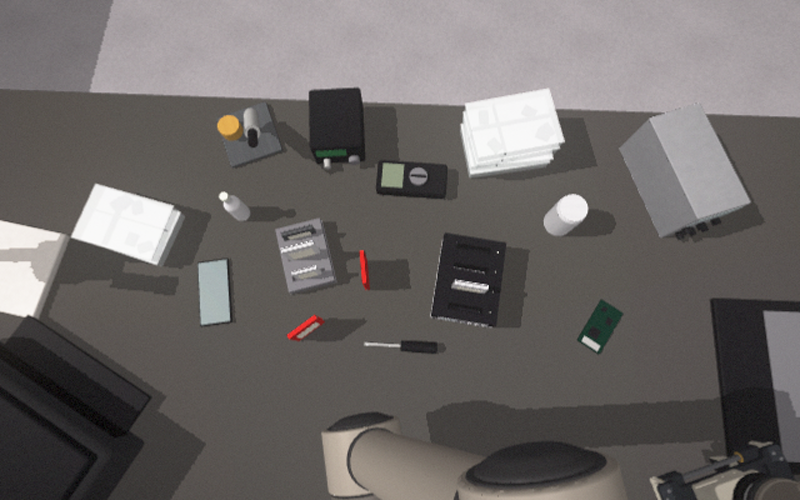

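The scene view shows the dock at about (360,225) with the source drive and the rack at (470,320). In the top view the rack is at (305,255) and the dock at (468,280), with the source in the second bay from the robot (470,286). Next I'll enlarge both.

```bash
python3 - <<'E'
from h import *
import pickle
t=pickle.load(open("top.pkl","rb"))["pixels"];s=pickle.load(open("scene.pkl","rb"))["pixels"]
f=lambda im,x,y:cv2.resize(im[y:y+75,x:x+100,::-1],(400,300),interpolation=cv2.INTER_CUBIC)
cv2.imwrite("pics/comp.png",np.vstack([np.hstack([f(t,205,170),f(t,325,183)]),np.hstack([f(s,325,212),f(s,240,140)])]))
E
```

```text
(no output)
```

View pics/comp.png

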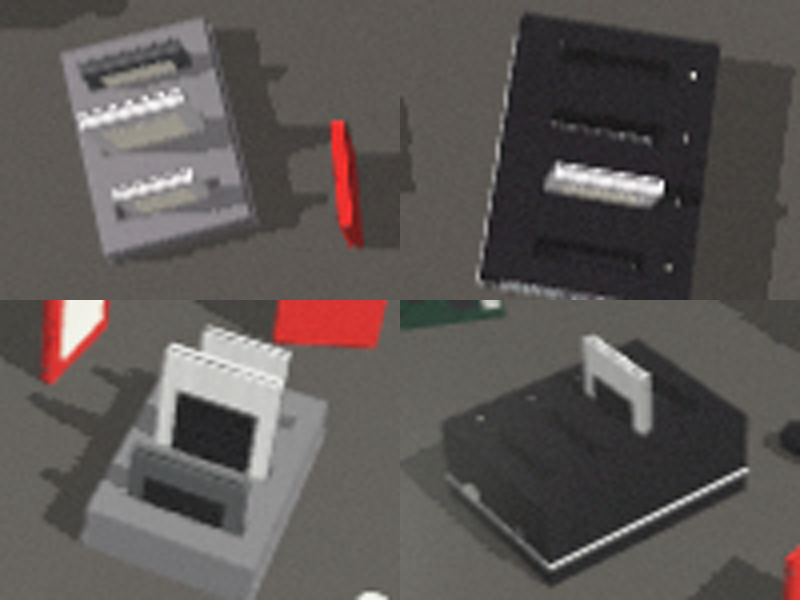

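The composite shows the spare in the rack's middle slot, with its top edge at about (78–185, 90–128) in the top-left panel. The small drive is on the near side, the caddy on the far side. The source is in bay_2, so bays 1, 3 and 4 are candidates. Now I'll fit the rack and dock poses.

```bash
cat > fit.py <<'E'
from h import *
import pickle
from scipy.optimize import minimize
C={n:pickle.load(open(n+".pkl","rb")) for n in("top","scene")}
G={}
for n,c in C.items():
    L=cv2.cvtColor(c["pixels"],cv2.COLOR_RGB2LAB).astype(np.float32)
    m=sum(cv2.Sobel(L[:,:,i],cv2.CV_32F,1,0)**2+cv2.Sobel(L[:,:,i],cv2.CV_32F,0,1)**2 for i in range(3))**.5
    G[n]=np.minimum(m,120)
def W(p,q): 
    x,y,a=q; c,s=np.cos(a),np.sin(a); p=np.asarray(p,float)
    return np.c_[x+c*p[:,0]-s*p[:,1],y+s*p[:,0]+c*p[:,1],p[:,2]]
def box(x0,y0,dx,dy,z): # edges of a rectangle
    v=[(x0+i*dx/2,y0+j*dy/2,z) for i,j in((1,1),(1,-1),(-1,-1),(-1,1))]
    return [(v[i],v[(i+1)%4]) for i in range(4)]
rack=box(0,0,150,104,34)+box(0,0,9.5,70,110)
dock=box(0,0,182,136,72)+box(-22,0,9.5,70,118)
def score(q,E,cams,b):
    s=0
    for n in cams:
        g=cv2.GaussianBlur(G[n],(0,0),b) if b else G[n]
        pts=np.vstack([np.linspace(a,e,60) for a,e in E])
        u=proj(C[n],W(pts,q)).astype(np.float32)
        s+=cv2.remap(g,u[:,0].reshape(1,-1),u[:,1].reshape(1,-1),cv2.INTER_LINEAR).mean()
    return -s
def fit(q,E,cams):
    for b,st in((2.5,8),(1.2,4),(.7,2)):
        S=np.array([q]+[np.array(q)+d for d in np.diag([st,st,st/60])])
        q=minimize(score,q,(E,cams,b),method="Nelder-Mead",options=dict(initial_simplex=S)).x
    return q,score(q,E,cams,.7)
E
python3 - <<'E'
from fit import *
t=C["top"]
d=ray(t,[(356.75,186.5),(404.5,194)],72); r=ray(t,[(220.5,183),(256.75,175)],34)
print(d,r)
for nm,E,p,hx in(("rack",rack,r,75),("dock",dock,d,91)):
    v=p[0]-p[1]; a=np.arctan2(-v[0],v[1]); m=p.mean(0)
    q=[m[0]-hx*np.cos(a),m[1]-hx*np.sin(a),a]
    print(nm,q)
    for cams in(("top",),("scene",),("top","scene")): print(cams,*fit(q,E,cams))
    f=fit(q,E,("top","scene"))[0]
    for n in C:
        im=C[n]["pixels"]
        for a,b in E:
            u=proj(C[n],W([a,b],f)); cv2.line(im,*[tuple(int(v) for v in np.round(k*16)) for k in u],(0,255,0),1,cv2.LINE_AA,4)
t=C["top"]["pixels"];s=C["scene"]["pixels"]
f=lambda im,x,y:cv2.resize(im[y:y+75,x:x+100,::-1],(400,300),interpolation=cv2.INTER_CUBIC)
cv2.imwrite("pics/ov.png",np.vstack([np.hstack([f(t,205,170),f(t,325,183)]),np.hstack([f(s,325,212),f(s,240,140)])]))
E
```

```text
[[ 616.60132374 -102.16725046   72.        ]
 [ 600.74444291 -232.34585352   72.        ]] [[621.63276574 283.2452457   34.        ]
 [649.59209607 181.68385834  34.        ]]
rack [np.float64(563.302480722665), np.float64(212.5579926898419), np.float64(0.26864034135546305)]
('top',) [5.65285154e+02 2.13880073e+02 3.03459963e-01] -110.2653
('scene',) [5.67635347e+02 2.13088795e+02 3.02807287e-01] -86.51077
('top', 'scene') [5.66326641e+02 2.13504010e+02 3.01200328e-01] -193.85938
dock [np.float64(518.3405618896011), np.float64(-156.25329321598883), np.float64(-0.12121152495653928)]
('top',) [ 5.19448799e+02 -1.53293216e+02 -1.28881520e-01] -109.59898
('scene',) [ 5.22798522e+02 -1.55406942e+02 -1.22467296e-01] -86.95361
('top', 'scene') [ 5.20649016e+02 -1.53694849e+02 -1.29751194e-01] -192.00635
```

View pics/ov.png

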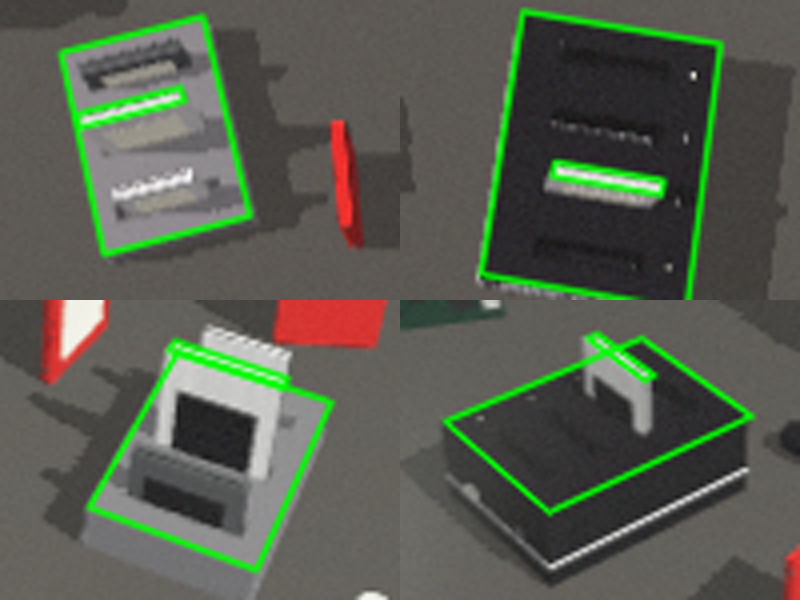

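Both overlays line up: rack at about (566, 213.5, 0.30 rad), dock at about (520.5, -154, -0.128 rad). The cameras agree to about 3 mm. I'll move above the spare.

```bash
cat > to.py <<'E'
import sys,numpy as np
from plant import get_obs
from scipy.spatial.transform import Rotation as R
o=get_obs(); T=R.from_euler("xyz",o["tcp_rot"])
t=[float(v) for v in sys.argv[1:5]]
d=T.inv().apply(np.array(t[:3])-o["tool_pos"])/1000
r=(T.inv()*R.from_euler("xyz",[np.pi,0,t[3]])).as_rotvec()
print("t",round(o["time"],2),"pos",np.round(o["tool_pos"],1),"rpy",np.round(o["tcp_rot"],4),"F",np.round(o["contact_force"],1),"dp",np.round(d,4),"rot",np.round(r,4))
E
python3 to.py 566 213.5 190 1.872
```

```text
t 0.1 pos [ 181.8 -492.1  226.2] rpy [-3.1403e+00 -2.0000e-04  3.5380e-01] F [-0.1  0.1  0.9] dp [ 0.6048 -0.5288  0.0369] rot [-9.0000e-04 -1.1000e-03 -1.5182e+00]
```

```bash
python3 -m pendant '{"dp":[[0.605,-0.529,0],[0.605,-0.529,0],[0.605,-0.529,0],[0.605,-0.529,0],[0.605,-0.529,0],[0.605,-0.529,0],[0.605,-0.529,0],[0.605,-0.529,0]],"rotation":[[0,0,-1.518],[0,0,-1.518],[0,0,-1.518],[0,0,-1.518],[0,0,-1.518],[0,0,-1.518],[0,0,-1.518],[0,0,-1.518]]}' 0.032; python3 to.py 566 213.5 190 1.872
```

```text
time: 1.1
tool_pos: [421.5, -51.4, 226.7]
tcp_rot: [3.141, 0.0, 1.86]
contact_force: [1.0, -0.4, -0.9]
grip_width: 32.2
finger_force: 0.0
t 1.1 pos [421.5 -51.4 226.7] rpy [3.1415e+00 3.0000e-04 1.8600e+00] F [ 1.  -0.4 -0.9] dp [0.2127 0.214  0.0367] rot [ 0.0001  0.0003 -0.012 ]
```

```bash
python3 -m pendant '{"dp":[[0.206,0.207,0.03],[0.206,0.207,0.03],[0.206,0.207,0.03],[0.206,0.207,0.03],[0.206,0.207,0.03],[0.206,0.207,0.03],[0.206,0.207,0.03],[0.206,0.207,0.03]],"rotation":[[0,0,0],[0,0,0],[0,0,0],[0,0,0],[0,0,0],[0,0,0],[0,0,0],[0,0,0]]}'; python3 to.py 566 213.5 150 1.872
python3 - <<'E'
from fit import *
c=vision.capture("top"); save(c,"above",(190,120,330,260),4)
E
```

```text
time: 2.1
tool_pos: [561.9, 201.0, 197.0]
tcp_rot: [-3.142, 0.0, 1.852]
contact_force: [-0.7, -0.8, -0.9]
grip_width: 32.3
finger_force: 0.0
t 2.1 pos [561.9 201.  197. ] rpy [-3.1415e+00  4.0000e-04  1.8524e+00] F [-0.7 -0.8 -0.9] dp [0.0109 0.0074 0.047 ] rot [-0.0001  0.0004 -0.0196]
```

View pics/above.png

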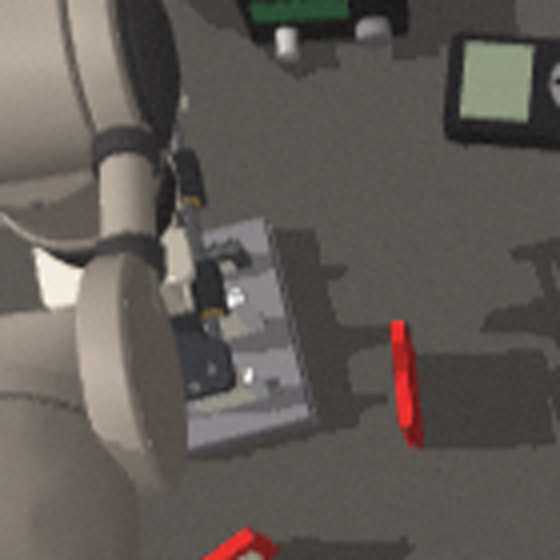

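The arm hides most of the rack from above; the gripper (about (205,290)) sits over the middle slot as expected. Align and descend.

```bash
python3 -m pendant '{"dp":[[0.011,0.007,0.03],[0.011,0.007,0.047],[0.011,0.007,0.06],[0.011,0.007,0.08],[0.011,0.007,0.1],[0.011,0.007,0.121],[0.011,0.007,0.121],[0.011,0.007,0.121]],"rotation":[[0,0,-0.02],[0,0,-0.02],[0,0,-0.02],[0,0,-0.02],[0,0,-0.02],[0,0,-0.02],[0,0,-0.02],[0,0,-0.02]]}'; python3 to.py 566 213.5 76 1.872
python3 - <<'E'
from fit import *
c=vision.capture("scene"); save(c,"grasp",(310,180,450,300),4)
E
```

```text
time: 3.15
tool_pos: [566.5, 214.6, 76.8]
tcp_rot: [3.14, 0.0, 1.873]
contact_force: [0.2, 0.3, -0.6]
grip_width: 32.1
finger_force: 0.0
t 3.15 pos [566.5 214.6  76.8] rpy [3.1399e+00 3.0000e-04 1.8733e+00] F [ 0.2  0.3 -0.6] dp [-0.0009 -0.0008  0.0008] rot [0.0016 0.0003 0.0013]
```

View pics/grasp.png

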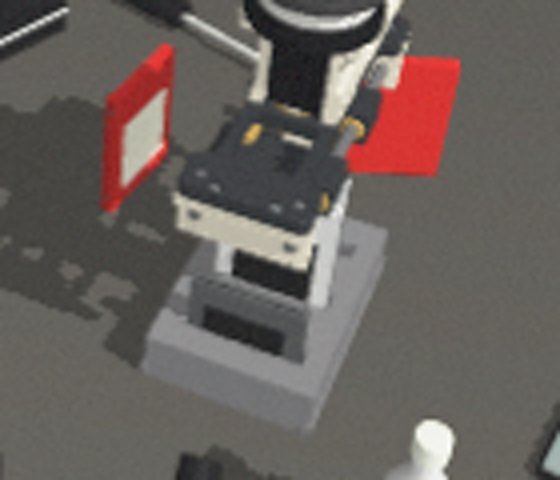

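The gripper straddles the spare at about (275,265), clear of the caddy. Close.

```bash
python3 -m pendant '{"dp":[[0,0,0],[0,0,0],[0,0,0],[0,0,0],[0,0,0],[0,0,0]],"rotation":[[0,0,0],[0,0,0],[0,0,0],[0,0,0],[0,0,0],[0,0,0]]}' 0; python3 to.py 566 213.5 180 1.872
```

```text
time: 3.95
tool_pos: [566.2, 214.9, 76.0]
tcp_rot: [3.141, 0.0, 1.874]
contact_force: [1.4, 0.6, 2.2]
grip_width: 9.3
finger_force: 30.0
t 3.95 pos [566.2 214.9  76. ] rpy [3.1406e+00 1.0000e-04 1.8738e+00] F [1.4 0.6 2.2] dp [-0.0013 -0.0005 -0.104 ] rot [0.001  0.0001 0.0018]
```

```bash
python3 -m pendant '{"dp":[[0,0,-0.01],[0,0,-0.03],[0,0,-0.06],[0,0,-0.09],[0,0,-0.12],[0,0,-0.13],[0,0,-0.13],[0,0,-0.13]],"rotation":[[0,0,0],[0,0,0],[0,0,0],[0,0,0],[0,0,0],[0,0,0],[0,0,0],[0,0,0]]}'
python3 - <<'E'
from fit import *
q=(520.6,-153.8,-.128)
print(W([(x,0,72) for x in(-66,-22,22,66)],q))
c=vision.capture("scene"); save(c,"lift",(230,110,450,280),3.5)
E
python3 to.py 586 -162 205 1.443
```

```text
time: 4.95
tool_pos: [565.1, 214.6, 204.1]
tcp_rot: [-3.139, -0.0, 1.874]
contact_force: [0.3, -0.4, -0.2]
grip_width: 9.8
finger_force: 30.0
[[ 455.13993421 -145.37504978   72.        ]
 [ 498.77997807 -150.99168326   72.        ]
 [ 542.42002193 -156.60831674   72.        ]
 [ 586.06006579 -162.22495022   72.        ]]
t 5.0 pos [565.1 214.6 204.1] rpy [-3.1386e+00 -1.0000e-04  1.8738e+00] F [ 0.4 -0.2 -0.5] dp [-0.3656 -0.0925 -0.0006] rot [-0.0029  0.0006  0.4308]
```

View pics/lift.png

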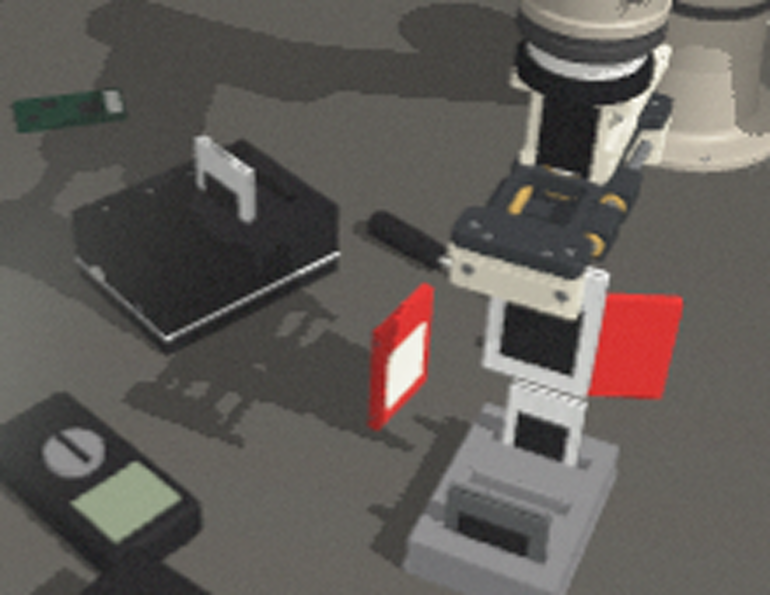

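The spare is held straight, with the rack and other drives undisturbed (spare at about (545,330), rack at (520,480)). I'll move over bay_4.

```bash
python3 -m pendant '{"dp":[[-0.06,-0.015,0],[-0.12,-0.03,0],[-0.18,-0.045,0],[-0.24,-0.06,0],[-0.3,-0.075,0],[-0.35,-0.09,0],[-0.3656,-0.0925,0],[-0.3656,-0.0925,0]],"rotation":[[0,0,0.07],[0,0,0.14],[0,0,0.21],[0,0,0.28],[0,0,0.36],[0,0,0.43],[-0.0029,0,0.431],[-0.0029,0,0.431]]}'
python3 to.py 586 -162.2 142 1.443
```

```text
time: 6.0
tool_pos: [586.3, -162.2, 204.7]
tcp_rot: [3.14, -0.001, 1.442]
contact_force: [-0.2, 0.3, -0.7]
grip_width: 9.5
finger_force: 30.0
t 6.0 pos [ 586.3 -162.2  204.7] rpy [ 3.1404e+00 -1.3000e-03  1.4417e+00] F [-0.2  0.3 -0.7] dp [-0.0001 -0.0004  0.0627] rot [ 0.0012 -0.0013 -0.0013]
```

```bash
python3 -m pendant '{"dp":[[0,0,0.02],[0,0,0.04],[0,0,0.057],[0,0,0.057],[0,0,0.057]],"rotation":[[0,0,0],[0,0,0],[0.001,-0.001,0],[0.001,-0.001,0],[0.001,-0.001,0]]}'
python3 - <<'E'
from fit import *
f=lambda im,x,y:cv2.resize(im[y:y+75,x:x+100,::-1],(400,300),interpolation=cv2.INTER_CUBIC)
c=vision.capture("scene");t=vision.capture("top")
dr=box(0,0,9.5,70,80)
A=[f(c["pixels"],240,120),f(t["pixels"],325,173)]
for k in(c,t):
  for a,b in box(0,0,9.5,70,82)+box(0,0,9.5,70,180-0):
    u=proj(k,W([a,b],(586.3,-162.2,-.128))); cv2.line(k["pixels"],*[tuple(int(v) for v in np.round(p*16)) for p in u],(0,255,0),1,cv2.LINE_AA,4)
A+=[f(c["pixels"],240,120),f(t["pixels"],325,173)]
cv2.imwrite("pics/b4.png",np.vstack([np.hstack(A[:2]),np.hstack(A[2:])]))
E
python3 to.py 586 -162.2 142 1.443
```

```text
time: 6.62
tool_pos: [587.3, -161.4, 149.4]
tcp_rot: [3.139, 0.001, 1.444]
contact_force: [-0.6, -1.1, -1.2]
grip_width: 9.2
finger_force: 30.0
t 6.72 pos [ 587.4 -161.7  149.7] rpy [3.1381e+00 8.0000e-04 1.4430e+00] F [-0.6 -0.2 -0.6] dp [-0.0006 -0.0013  0.0077] rot [0.0035 0.0008 0.    ]
```

View pics/b4.png

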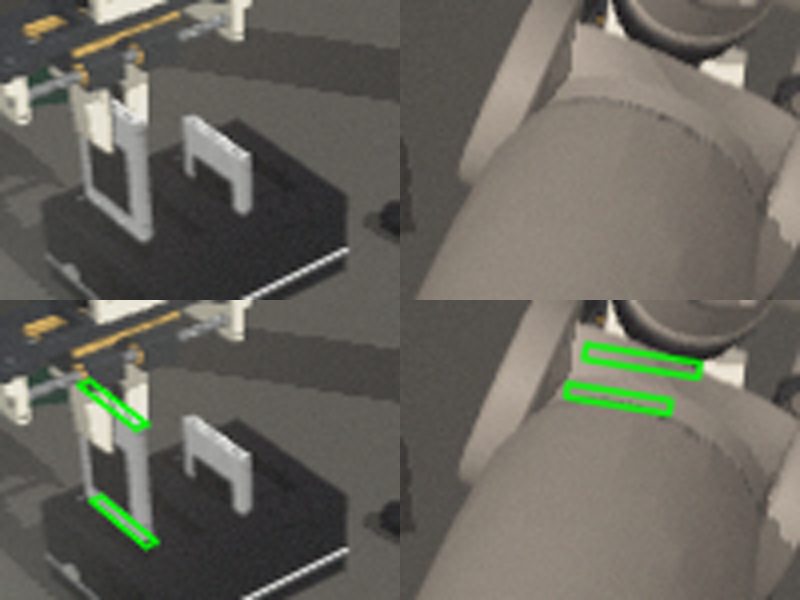

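The drive hangs about 12 mm above bay_4 in the scene view (foot corner at about (150,240)), and the overlay is a pixel or so off. I'll measure drive against dock using the scene camera alone.

```bash
python3 - <<'E'
from fit import *
c=vision.capture("scene"); C["scene"]=c
L=cv2.cvtColor(c["pixels"],cv2.COLOR_RGB2LAB).astype(np.float32)
G["scene"]=np.minimum(sum(cv2.Sobel(L[:,:,i],cv2.CV_32F,1,0)**2+cv2.Sobel(L[:,:,i],cv2.CV_32F,0,1)**2 for i in range(3))**.5,120)
o=get_obs(); p=o["tool_pos"]; 
for dz in(-1,0,1,2):
    f=p[2]-66+dz
    E=[((2.75,-33,f),(2.75,33,f)),((4.75,-35,f+4),(4.75,-35,f+55)),((4.75,35,f+4),(4.75,35,f+90)),((-4.75,35,f+4),(-4.75,35,f+60)),((4.75,10,f+100),(4.75,35,f+100))]
    print(dz,p,*[np.round(v,3) for v in fit((p[0],p[1],-.128),E,("scene",))])
dk=box(0,0,182,136,72)[1:]
for q in((522,-155,-.125),(519,-153,-.13)):
  print(*fit(q,dk+box(-22,0,9.5,70,118),("scene",)),*fit(q,dk,("scene",)))
print(fit((498.8,-151,-.128),box(0,0,9.5,70,118),("scene",)))
E
```

```text
-1 [ 587.30577914 -161.82284515  149.62792293] [ 5.83271e+02 -1.69578e+02 -2.58000e-01] -105.595
0 [ 587.30577914 -161.82284515  149.62792293] [ 5.84012e+02 -1.68613e+02 -2.56000e-01] -105.661
1 [ 587.30577914 -161.82284515  149.62792293] [ 5.84982e+02 -1.67261e+02 -2.60000e-01] -105.729
2 [ 587.30577914 -161.82284515  149.62792293] [ 5.85963e+02 -1.65988e+02 -2.62000e-01] -105.803
[ 5.22669172e+02 -1.54920364e+02 -1.21480387e-01] -94.063095 [ 5.29338957e+02 -1.11007526e+02 -1.23786302e-01] -84.9919
[ 5.22766727e+02 -1.54889726e+02 -1.20574132e-01] -94.05 [ 531.53410544 -186.00960734    0.70045388] -72.00258
(array([ 5.01064334e+02, -1.52070848e+02, -9.35485094e-02]), np.float32(-111.29843))
```

```bash
python3 - <<'E'
from fit import *
c=vision.capture("scene"); C["scene"]=c
L=cv2.cvtColor(c["pixels"],cv2.COLOR_RGB2LAB).astype(np.float32)
G["scene"]=np.minimum(sum(cv2.Sobel(L[:,:,i],cv2.CV_32F,1,0)**2+cv2.Sobel(L[:,:,i],cv2.CV_32F,0,1)**2 for i in range(3))**.5,120)
p=get_obs()["tool_pos"]; f=p[2]-66
E=[((2.75,-33,f),(2.75,33,f)),((4.75,-35,f+4),(4.75,-35,f+50)),((4.75,35,f+4),(4.75,35,f+70)),((-4.75,35,f+4),(-4.75,35,f+50))]
g=np.arange(-8,8.1,.5)
S=np.array([[-score((p[0]+a,p[1]+b,-.127),E,("scene",),.7) for b in g] for a in g])
for k in np.argsort(-S.ravel())[:6]: i,j=np.unravel_index(k,S.shape); print(g[i],g[j],S[i,j])
# direct corner reading: bright-drive mask extents
u=proj(c,W([(2.75,-33,f),(2.75,33,f),(4.75,35,f+3.5),(4.75,-35,f+3.5),(-4.75,35,f+3.5)],(p[0],p[1],-.127))); print(np.round(u,1))
im=c["pixels"].copy()[155:195,255:290]
cv2.imwrite("pics/foot.png",cv2.resize(im[:,:,::-1],None,fx=14,fy=14,interpolation=cv2.INTER_NEAREST))
E
```

```text
1.0 -5.5 104.27053
0.5 -6.0 104.2222
0.5 -6.5 104.20301
1.5 -5.0 104.18165
1.0 -6.0 104.178345
1.0 -5.0 104.157585
[[263.  169.7]
 [275.9 180.4]
 [275.6 180. ]
 [262.  168.6]
 [278.4 178.7]]
```

View pics/foot.png

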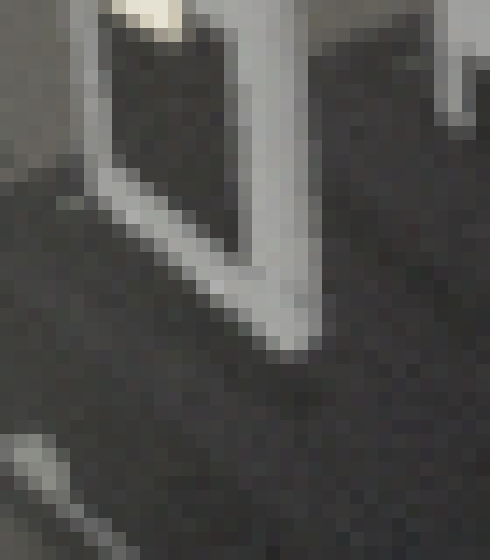

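The foot sits about 1–1.5 px left of and above the prediction: left edge at column 260 against 262, tip at row 179.5 against 180.4. With the scene camera's dock bias removed, the drive is about 3 mm towards -y in the grip, so I'll shift +3 mm along the slot.

```bash
python3 to.py 586.5 -159 142 1.443
```

```text
t 6.83 pos [ 587.2 -161.9  149.5] rpy [3.1384e+00 8.0000e-04 1.4428e+00] F [-0.   0.2 -0.2] dp [ 0.0028 -0.0011  0.0075] rot [ 0.0032  0.0008 -0.0002]
```

Align, then lower to the mouth (foot at 72 means tip at 138) and a little past it.

```bash
python3 -m pendant '{"dp":[[0.003,-0.001,0],[0.003,-0.001,0.003],[0.003,-0.001,0.006],[0.003,-0.001,0.009],[0.003,-0.001,0.0115],[0.003,-0.001,0.0135],[0.003,-0.001,0.015],[0.003,-0.001,0.015]],"rotation":[[0.003,0.001,0],[0.003,0.001,0],[0.003,0.001,0],[0.003,0.001,0],[0.003,0.001,0],[0.003,0.001,0],[0.003,0.001,0],[0.003,0.001,0]]}'
python3 to.py 586.5 -159 118 1.443; python3 -c "
from plant import get_obs;print(get_obs()['moment'])"
```

```text
time: 7.82
tool_pos: [586.7, -159.4, 133.9]
tcp_rot: [3.141, 0.001, 1.443]
contact_force: [1.2, -3.3, -0.4]
grip_width: 10.0
finger_force: 30.0
t 7.83 pos [ 586.7 -159.4  133.9] rpy [3.1412e+00 6.0000e-04 1.4426e+00] F [ 1.2 -3.3 -0.4] dp [ 0.0004 -0.0003  0.0159] rot [ 0.0004  0.0006 -0.0004]
[-0.80392616 -0.43556158 -0.06241092]
```

The foot is in the mouth with slight side forces. I'll relieve them and go on to about 22 mm deep.

```bash
python3 -m pendant '{"dp":[[-0.0012,0.0005,0],[-0.0012,0.0005,0.003],[-0.0012,0.0005,0.006],[-0.0012,0.0005,0.009],[-0.0012,0.0005,0.012],[-0.0012,0.0005,0.015],[-0.0012,0.0005,0.017],[-0.0012,0.0005,0.017]],"rotation":[[0,0,0],[0,0,0],[0,0,0],[0,0,0],[0,0,0],[0,0,0],[0,0,0],[0,0,0]]}'
python3 to.py 586.5 -159 108 1.443; python3 -c "
from plant import get_obs;print(get_obs()['moment'])"
```

```text
time: 8.82
tool_pos: [586.7, -159.8, 116.4]
tcp_rot: [-3.14, -0.001, 1.443]
contact_force: [3.8, -0.8, -2.3]
grip_width: 9.7
finger_force: 30.0
t 8.82 pos [ 586.7 -159.8  116.4] rpy [-3.1405e+00 -7.0000e-04  1.4428e+00] F [ 3.8 -0.8 -2.3] dp [ 0.0008 -0.0003  0.0084] rot [-0.0011 -0.0007 -0.0002]
[-0.172329   -0.78259334  0.0591218 ]
```

```bash
python3 -m pendant '{"dp":[[0,0.001,0],[0,0.001,0.001],[0,0.001,0.002],[0,0.001,0.003],[0,0.001,0.004],[0,0.001,0.005],[0,0.001,0.006],[0,0.001,0.007]],"rotation":[[-0.001,0,0],[-0.001,0,0],[-0.001,0,0],[-0.001,0,0],[-0.001,0,0],[-0.001,0,0],[-0.001,0,0],[-0.001,0,0]]}'
python3 to.py 586.5 -159 108 1.443; python3 -c "
from plant import get_obs;print(get_obs()['moment'])"
```

```text
time: 9.82
tool_pos: [587.9, -160.1, 111.1]
tcp_rot: [3.14, -0.0, 1.443]
contact_force: [-2.2, 0.1, 7.5]
grip_width: 9.2
finger_force: 30.0
t 9.82 pos [ 587.9 -160.1  111.1] rpy [ 3.1403e+00 -2.0000e-04  1.4428e+00] F [-2.2  0.1  7.5] dp [ 0.0009 -0.0015  0.0031] rot [ 0.0013 -0.0002 -0.0002]
[0.19306264 0.44607379 0.0125244 ]
```

Fz rises to 7.5 N at about 27 mm depth, which means an adapter is in bay_4. I'll back out and shift 44 mm to bay_3.

```bash
python3 -m pendant '{"dp":[[0,-0.0005,-0.012],[0,-0.0005,-0.028],[0,-0.0005,-0.042],[0,-0.0005,-0.042],[0,-0.02,-0.042],[0,-0.0445,-0.042],[0,-0.0445,-0.042],[0,-0.0445,-0.042]],"rotation":[[0,0,0],[0,0,0],[0,0,0],[0,0,0],[0,0,0],[0,0,0],[0,0,0],[0,0,0]]}'
python3 to.py 543.7 -154.4 135 1.443
```

```text
time: 10.82
tool_pos: [544.1, -154.6, 151.8]
tcp_rot: [3.141, -0.0, 1.443]
contact_force: [-0.3, 0.3, -1.1]
grip_width: 9.3
finger_force: 30.0
t 10.82 pos [ 544.1 -154.6  151.8] rpy [ 3.1409e+00 -4.0000e-04  1.4426e+00] F [-0.3  0.3 -1.1] dp [ 0.0001 -0.0004  0.0168] rot [ 0.0007 -0.0004 -0.0004]
```

```bash
python3 -m pendant '{"dp":[[0,-0.0003,0.006],[0,-0.0003,0.01],[0,-0.0003,0.013],[0,-0.0003,0.017],[0,-0.0003,0.022],[0,-0.0003,0.028],[0,-0.0003,0.034],[0,-0.0003,0.034]],"rotation":[[0,0,0],[0,0,0],[0,0,0],[0,0,0],[0,0,0],[0,0,0],[0,0,0],[0,0,0]]}'
python3 to.py 543.7 -154.4 108 1.443; python3 -c "
from plant import get_obs;print(get_obs()['moment'])"
```

```text
time: 11.82
tool_pos: [543.1, -154.3, 117.2]
tcp_rot: [-3.141, -0.001, 1.443]
contact_force: [0.5, -0.4, -1.5]
grip_width: 9.5
finger_force: 30.0
t 11.82 pos [ 543.1 -154.3  117.2] rpy [-3.1411e+00 -6.0000e-04  1.4428e+00] F [ 0.5 -0.4 -1.5] dp [-0.      0.0006  0.0092] rot [-0.0005 -0.0006 -0.0002]
[ 0.03941137 -0.17517971 -0.05194071]
```

Entered cleanly; it is about 21 mm deep in bay_3. Feeling on.

```bash
python3 -m pendant '{"dp":[[0,0.0003,0.001],[0,0.0003,0.002],[0,0.0003,0.003],[0,0.0003,0.004],[0,0.0003,0.005],[0,0.0003,0.006],[0,0.0003,0.007],[0,0.0003,0.008]],"rotation":[[0,0,0],[0,0,0],[0,0,0],[0,0,0],[0,0,0],[0,0,0],[0,0,0],[0,0,0]]}'
python3 to.py 543.7 -154.4 108 1.443; python3 -c "
from plant import get_obs;print(get_obs()['moment'])"
```

```text
time: 12.82
tool_pos: [543.4, -154.4, 109.7]
tcp_rot: [-3.141, -0.001, 1.443]
contact_force: [-0.3, 0.8, -0.5]
grip_width: 9.4
finger_force: 30.0
t 12.82 pos [ 543.4 -154.4  109.7] rpy [-3.1415e+00 -5.0000e-04  1.4428e+00] F [-0.3  0.8 -0.5] dp [0.     0.0003 0.0017] rot [-0.0001 -0.0005 -0.0002]
[-0.00914084 -0.04932195 -0.04446931]
```

No force at about 28 mm, so bay_3 looks clear. Next, slowly to 33 mm, then to about 46.

```bash
python3 -m pendant '{"dp":[[0,0.0002,0.001],[0,0.0002,0.002],[0,0.0002,0.003],[0,0.0002,0.004],[0,0.0002,0.005]],"rotation":[[0,0,0],[0,0,0],[0,0,0],[0,0,0],[0,0,0]]}'
python3 to.py 543.7 -154.4 92 1.443
```

```text
time: 13.45
tool_pos: [543.6, -154.4, 104.7]
tcp_rot: [-3.141, -0.001, 1.443]
contact_force: [0.1, -0.0, -0.4]
grip_width: 9.7
finger_force: 30.0
t 13.45 pos [ 543.6 -154.4  104.7] rpy [-3.1415e+00 -5.0000e-04  1.4427e+00] F [ 0.1 -0.  -0.4] dp [0.     0.0001 0.0127] rot [-0.0001 -0.0005 -0.0003]
```

```bash
python3 -m pendant '{"dp":[[0,0,0.002],[0,0,0.004],[0,0,0.006],[0,0,0.008],[0,0,0.01],[0,0,0.012],[0,0,0.0135],[0,0,0.0145]],"rotation":[[0,0,0],[0,0,0],[0,0,0],[0,0,0],[0,0,0],[0,0,0],[0,0,0],[0,0,0]]}'
python3 to.py 543.7 -154.4 84 1.443
```

```text
time: 14.45
tool_pos: [543.6, -154.4, 90.1]
tcp_rot: [-3.141, -0.001, 1.443]
contact_force: [0.2, 0.7, -0.4]
grip_width: 9.4
finger_force: 30.0
t 14.45 pos [ 543.6 -154.4   90.1] rpy [-3.1414e+00 -5.0000e-04  1.4428e+00] F [ 0.2  0.7 -0.4] dp [-0.      0.0001  0.0061] rot [-0.0002 -0.0005 -0.0002]
```

```bash
python3 -m pendant '{"dp":[[0,0,0.001],[0,0,0.002],[0,0,0.003],[0,0,0.004]],"rotation":[[0,0,0],[0,0,0],[0,0,0],[0,0,0]]}'
python3 to.py 543.7 -154.4 84 1.443
```

```text
time: 14.95
tool_pos: [543.7, -154.4, 87.4]
tcp_rot: [3.141, -0.0, 1.443]
contact_force: [-2.7, -0.0, 8.8]
grip_width: 9.4
finger_force: 30.0
t 14.95 pos [ 543.7 -154.4   87.4] rpy [ 3.1409e+00 -2.0000e-04  1.4429e+00] F [-2.7 -0.   8.8] dp [-0.     -0.      0.0034] rot [ 0.0006 -0.0002 -0.0001]
```

The plate is sliding at 9 N. I'll press on to the hard stop.

```bash
python3 -m pendant '{"dp":[[0,0,0.001],[0,0,0.002],[0,0,0.003],[0,0,0.003]],"rotation":[[0,0,0],[0,0,0],[0,0,0],[0,0,0]]}'
python3 to.py 543.7 -154.4 84 1.443
```

```text
time: 15.45
tool_pos: [543.7, -154.4, 84.3]
tcp_rot: [3.141, -0.0, 1.443]
contact_force: [-2.3, 0.6, 6.9]
grip_width: 9.3
finger_force: 30.0
t 15.45 pos [ 543.7 -154.4   84.3] rpy [ 3.1411e+00 -3.0000e-04  1.4429e+00] F [-2.3  0.6  6.9] dp [-0.      0.      0.0003] rot [ 0.0005 -0.0003 -0.0001]
```

```bash
python3 -m pendant '{"dp":[[0,0,0.001],[0,0,0.001],[0,0,0.002],[0,0,0.002]],"rotation":[[0,0,0],[0,0,0],[0,0,0],[0,0,0]]}'
python3 to.py 543.7 -154.4 84 1.443
```

```text
time: 15.95
tool_pos: [543.9, -154.5, 83.8]
tcp_rot: [3.14, 0.0, 1.443]
contact_force: [-5.1, 2.1, 18.7]
grip_width: 9.6
finger_force: 30.0
t 15.95 pos [ 543.9 -154.5   83.8] rpy [3.1401e+00 1.0000e-04 1.4430e+00] F [-5.1  2.1 18.7] dp [ 0.     -0.0002 -0.0002] rot [0.0015 0.0001 0.    ]
```

It's firmly at the stop: 18.7 N at tip 83.8, where 84 was expected. Relax the load, open, and retreat.

```bash
python3 -m pendant '{"dp":[[0,0,-0.001],[0,0,-0.0022],[0,0,-0.0022]],"rotation":[[0,0,0],[0,0,0],[0,0,0]]}'
python3 -m pendant '{"dp":[[0,0,0],[0,0,0],[0,0,0],[0,0,0]],"rotation":[[0,0,0],[0,0,0],[0,0,0],[0,0,0]]}' 0.03
python3 -m pendant '{"dp":[[0,0,-0.01],[0,0,-0.03],[0,0,-0.06],[0,0,-0.1],[0,0,-0.14],[0,0,-0.14],[0.06,0,-0.14],[0.12,0,-0.14]],"rotation":[[0,0,0],[0,0,0],[0,0,0],[0,0,0],[0,0,0],[0,0,0],[0,0,0],[0,0,0]]}'
python3 -m pendant '{"dp":[[0.06,0,0],[0.12,0,0],[0.18,0,0],[0.2,0,0],[0.2,0,0]],"rotation":[[0,0,0],[0,0,0],[0,0,0],[0,0,0],[0,0,0]]}'
python3 - <<'E'
from fit import *
s=vision.capture("scene")["pixels"];t=vision.capture("top")["pixels"]
f=lambda im,x,y:cv2.resize(im[y:y+75,x:x+100,::-1],(400,300),interpolation=cv2.INTER_CUBIC)
cv2.imwrite("pics/end.png",np.hstack([f(s,240,130),f(t,325,183)]))
E
```

```text
time: 16.32
tool_pos: [543.9, -154.4, 83.9]
tcp_rot: [3.141, -0.0, 1.443]
contact_force: [-0.9, 0.8, 5.1]
grip_width: 9.6
finger_force: 30.0
time: 16.82
tool_pos: [543.6, -154.3, 83.3]
tcp_rot: [-3.141, -0.001, 1.443]
contact_force: [-0.8, 0.4, 0.4]
grip_width: 29.9
finger_force: 0.0
time: 17.82
tool_pos: [558.5, -34.6, 222.8]
tcp_rot: [-3.14, -0.001, 1.44]
contact_force: [0.5, -0.0, 0.1]
grip_width: 30.1
finger_force: 0.0
time: 18.45
tool_pos: [584.1, 163.7, 222.8]
tcp_rot: [-3.14, 0.0, 1.445]
contact_force: [-0.2, 0.3, -0.2]
grip_width: 30.4
finger_force: 0.0
```

View pics/end.png

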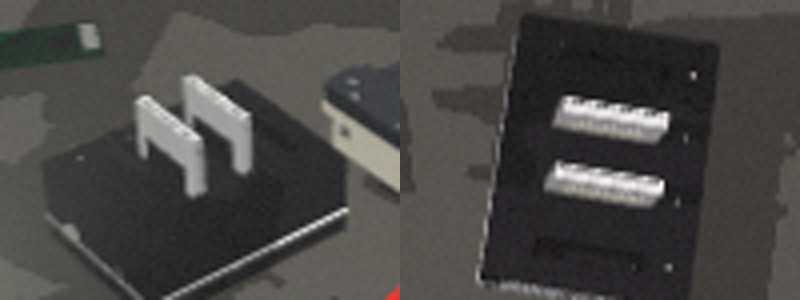

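The spare stands upright in bay_3 ((170,145) left, (610,118) right), at the same height as the source drive ((217,125), (605,183)), which hasn't moved. The arm is clear.

```bash
python3 -c "
from plant import workorder;print(workorder.close_job())"
```

```text
the job is handed in; nothing more can be done
None
```

The spare drive is fully home and released in bay_3, the clear bay, after a firm final push to the stop (18.7 N measured); probing found an adapter in bay_4, the source drive stayed in bay_2, and the job is handed in at about 18.5 s.

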